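Seat a toy gearbox in its test cradle and hold its drive gear meshed

ROBOT

A 6-joint arm with a two-finger parallel gripper is mounted at the origin on the work surface. World frame = base frame: x ahead of the robot, y to its left, z up, the work surface at z = 0. Lengths are in m, angles in rad, forces in N, time in s.
With the tool pointing down it reaches from about 0.425 to 0.95 m from the base axis. Payload 3.5 kg.
Tool frame: the origin (TCP) lies at the centre of the arm's flange, where the gripper is bolted on; the fingertips stand 173 mm ahead of it and the grasp point (between the pads) lies 155 mm ahead of it (ctrl.tcp_to_grasp is the distance from the TCP to the grasp point, in m); z points along the fingers, x is the direction in which the jaws open and shut, and the axes are right-handed (so a half turn about z gives the same grasp; the last joint's range is limited). The gripper opens to 85 mm and grips with 20 to 120 N. Pads are 22 mm wide; open, the fingers measure 114 mm over their backs; the gripper's body (76 mm by 85 mm) begins 54 mm behind the grasp point. The pads swing forward as they close: fully open they stand 13 mm farther back than shut.
Start: joints at [-1.393, 0.286, 1.577, -0, 1.279, -0.15], TCP at [0.217, -0.639, 0.405] pointing down, gripper open.
Joint ranges: [-2.77, 2.77], [-0.9, 2.22], [0.21, 2.48], [-1.53, 4.67], [0.24, 2.81], [-2.84, 2.84]. Speed limits (rad/s): [2.79, 2.79, 3.14, 3.14, 3.14, 3.14].

INTERFACE

Orientations are given as a unit quaternion [x, y, z, w].
In Python, from plant import readout, imaging, ctrl, spotter gives the robot as it stands.
- The arm moves only by the tool apply_moves, never from a script. Its argument "steps" is a list of rows, each an object of numbers: "tx", "ty", "tz": the shift along the tool's x, y, z in mm; "wx", "wy", "wz": the turn, a rotation vector about the tool's x, y, z in rad. In form: [{"tx": .., "ty": .., "tz": .., "wx": .., "wy": .., "wz": ..}, ...]. A call has 1 to 12 rows; each row is the pose to reach, as a shift and turn from the pose commanded when the call began, along the tool's axes at that moment; what a row does not reach only later rows make up. A row lasts 1/10 s, in which the tool goes at most 50 mm and 8.59 degrees, less where a joint would pass 70% of its speed; a pose out of reach is approached as far as the arm can. A call with a gripper value outside its range is refused whole. "hand" is the opening, from 0 (shut) to 1 (fully open), set as the call begins (left out, the last holds). The fingers move at their own pace and stop on an object; "force" is the grip in N (left out, the last holds). Time passes only in rows, so rows that repeat a pose let the fingers close. It gives the time, the measured TCP pose, the force and the opening at its end, in the units of the state.
- readout.get_state(): the state, without advancing time (a new reading comes with each control period).
- imaging.read_camera(name): name is "side" or "top" or "wrist"; returns a dict with "img" (420x560x3 uint8, red, green, blue), "vfov" (degrees; the focal length in pixels is half the picture's height over the tangent of half this angle, whatever the lens; pixels are square), "cx", "cy" (the principal point, pixels), "R" (3x3) and "t" (3): a world point X has camera coordinates R X + t; the wrist camera has in their place "tool_from_camera" (4x4, takes a point from camera to tool coordinates, whose origin is the TCP and whose axes are the tool frame's). Camera axes: x right, y down, z forward; pixel columns grow to the right and rows downward; lengths in m; the calibration is good to about 2 mm. A picture is of the moment at which its call begins: read the wrist's pose just before it. There is no depth.
- ctrl.sign_off(): hands the job in, once; it reports no verdict.
Trained networks look in the newest picture that a camera, given by its name, has taken for a name from the list of things; names that differ only in an ending like _2 or _b are one class to them, and where a whole thing is asked for, a point or a joint stands for the part that bears it (a point fixed in the world has none). Each returns a list of dicts, best first, with "confidence" (0 to 1); they miss things now and then, are a little off and sometimes report something else, mostly with a low value. They report only what shows in the picture. A call takes as long as a camera call. They do not tell look-alikes from the thing itself.
- spotter.trace(camera, label): "region" (420x560 bool, what is visible of it) and "uv" ([column, row] in pixels, amid what is visible of it).
The state is a dict: "time": time; "qpos": joint angles; "dq": joint speeds; "joint_efforts": joint torques, N m; "eef_pos": TCP position; "tcp_rot": TCP orientation; "contact_force": force on the tool from outside, world axes, zero at the start; "wrist_torque": the same for the moment, N m; "opening": opening from 0.0 (shut) to 1.0 (fully open).
Only numpy, scipy, OpenCV 4.12 (cv2) and the standard library are available. Lean on these libraries where they do the work, as an engineer would, in place of code of your own. Each camera call takes 0.05 s, during which the arm holds its last target.

TASK

Set the grey toy gearbox fully down into the blue-walled test cradle with its yellow tab in the cradle's notch. Then take the orange drive gear from the wooden rack, turn it until its splined stem meshes with the gearbox socket, slide it fully home against the spring, and finish while still holding the gear and pressing it down, without letting go: the spring would push it out again. Leave everything else where it is.

Things in the scene. Friction and masses are not known exactly. Their poses are not given: they have to be found in the camera images.
- gearbox: Loose grey block, 80 (x) x 50 (y) x 60 (z) mm, 0.25 kg, upright on the table. Origin: centre of its underside, z up. A yellow tab, 14 mm wide, 26 mm high, sticks 10 mm out of its +x end at the bottom; a yellow patch on top marks that end. Mid-top is the six-slot socket in a white insert. Grasp it across its 50 mm width, above its lowest 20 mm, which go into the cradle.
- socket (a point): Centre of the socket's mouth on the gearbox's top face, 60 mm above its underside; axes as the gearbox. Six slots 60 degrees apart, the first along the gearbox's +x; each slot is 7.4 mm wide and reaches 13.2 mm from the centre. 12 mm below the mouth sits the brass plunger.
- plunger (a joint): Spring plunger in the socket, pushed down by the stem: 0 = up at rest (m), 0.012 when the gear is fully home, 0.014 its stop. The spring pushes up with 3.2 N at the start and 8 N when home.
- tab (a point): Point on the underside of the gearbox's tab, 48 mm from the gearbox's origin along its +x.
- cradle: Test cradle fixed to the table: aluminium plate 8 mm thick, 150 x 104 mm, with blue walls that end in outward-flared rims 24 mm above the table. Inside of the walls 86 (x) x 56 (y) mm, so the gearbox has 3 mm of play on each side. Origin: table level under the centre of the nest, z up; the notch is in its +x wall.
- cradle_floor (a point): Centre of the nest's floor, 8 mm above the table, axes as the cradle: the gearbox's origin belongs here, with the same heading.
- cradle_notch (a point): Bottom of the notch for the tab, 20 mm wide, marked by a yellow patch; 48 mm from the centre of the nest along its +x. Beyond it, 65 to 85 mm from the centre, stands a black lamp housing, top 20 mm above the table.
- drive_gear: Loose orange gear, 56 mm over the teeth, 10 mm thick, 60 g. Origin: centre of the underside of its disc, z up. On the disc stands an orange grip bar, 36 mm long (x), 12 mm thick (y), from 10 to 38 mm above the origin: pinch it across its thickness. Fully home, the disc lies on the gearbox's top.
- stem_tip (a point): Lower end of the orange gear's white stem, 24 mm below its origin. Six splines 60 degrees apart, 24 mm across, 5 mm wide (last 4 mm: 19 across, 3.4 wide), one pair along the bar (x): it meshes with the bar along the gearbox's x axis or 60 or 120 degrees from it, within about 5 degrees.
- rack: Fixed wooden rack, 214 (x) x 66 (y) x 32 (z) mm, with three round 30 mm holes at x = -70, 0 and +70 mm; each holds one gear, disc resting on the rack's top. Origin: centre of its underside. The orange gear may be in any hole; its bar points along the rack's x, give or take 35 degrees.
- gear_blue: Loose blue gear with a round 18 mm knob, in the rack; leave it. Origin as the orange gear; top 22 mm above it.
- gear_green: Loose green gear with a round knob, in the rack; leave it. As the blue one.
- spare_gearbox: Red gearbox, 70 x 50 x 57 mm, to the robot's left; leave it. Origin: centre of its underside.
- screwdriver: Screwdriver lying at the back; leave it.
- screw_jar: Glass jar, 60 mm wide and 75 mm high, at the back; leave it. Origin: centre of its underside.
- mug: Blue mug, 80 mm wide and 90 mm high, to the robot's right; leave it. Origin: centre of its underside.
- parts_bin: Open yellow bin, 110 x 170 x 60 mm, at the back; leave it. Origin: centre of its underside.
Mind the look-alikes: they are no part of the job. There is more than one size of the drive_gear; the job needs the smaller. Leave any turquoise look-alike of the gearbox alone.

How it is judged:
On the way, in this order (a step that is already met when the one before it is completed fails the run):
1. the gearbox stands fully down in the cradle, tab in the notch, and the gear is not yet in its socket (x of gearbox in the frame of cradle_floor between -0.006 and 0.006 m and y of gearbox in the frame of cradle_floor between -0.006 and 0.006 m and z of gearbox in the frame of cradle_floor between -0.003 and 0.003 m and horizontal distance between tab and cradle_notch below 0.01 m and angle between gearbox's own z axis and vertical below 0.06 rad and horizontal distance between drive_gear and socket above 0.03 m), for 0.2 s.
2. the orange gear's stem is meshed and fully home in the seated gearbox (horizontal distance between drive_gear and socket below 0.004 m and angle between drive_gear's own z axis and vertical below 0.08 rad and z of drive_gear in the frame of socket between -0.004 and 0.0025 m and value of joint plunger above 0.009 m and x of gearbox in the frame of cradle_floor between -0.006 and 0.006 m and y of gearbox in the frame of cradle_floor between -0.006 and 0.006 m and z of gearbox in the frame of cradle_floor between -0.003 and 0.003 m and horizontal distance between tab and cradle_notch below 0.01 m and angle between gearbox's own z axis and vertical below 0.06 rad), for 0.2 s.
At the end, for the whole second after the job is handed in: Gearbox on the cradle floor (3 mm in height, 6 mm sideways, tab within 10 mm of the notch point, tilt < 0.06 rad); orange gear within 4 mm of the socket axis, tilt < 0.08 rad, disc within 2.5 mm of the gearbox top; plunger down over 9 mm and still; fingers on the gear with over 2 N (all of step 2 and contact force between the fingers and drive_gear above 2 N and velocity of joint plunger between -0.02 and 0.02 m/s); the arm keeps its last pose, push and grip.
It fails at once if another thing on the table or in the rack is moved by more than 25 mm (distance of any of gear_blue, gear_green, spare_gearbox, screwdriver, screw_jar, mug, parts_bin from where it was at the start of the episode above 0.025 m).
It also fails if it takes over 64 s, if anything falls off the work surface, if the arm or the gripper's body presses on something with over 40 N, if the wrist force passes 120 N, or if a joint passes its speed limit or range.

## Working session

There is one attempt and no reset: what is moved stays moved. The work goes in short steps, Python scripts to look and compute and a tool call to move; the robot and the scene stay as the last step left them, time stands still between calls to the robot, and variables do not carry over. Pictures are saved under pics/ and viewed, and the job is handed in when it is done.

Besides the shell and the picture viewer there is one more tool, called after "Request:" as a command line: name --argument value ..., lists and objects as JSON in quotes. apply_moves: Moves the arm, as the interface text tells. Its arguments: {"type":"object","properties":{"steps":{"type":"array","items":{"type":"object","properties":{"tx":{"type":"number"},"ty":{"type":"number"},"tz":{"type":"number"},"wx":{"type":"number"},"wy":{"type":"number"},"wz":{"type":"number"}}}},"hand":{"type":"number"},"force":{"type":"number"}},"required":["steps"]}

```bash
ls; mkdir -p pics; cat > h.py <<'E'
import numpy as np, cv2
from plant import readout, imaging, ctrl, spotter
def save(n,img): cv2.imwrite('pics/'+n+'.png', cv2.cvtColor(img,cv2.COLOR_RGB2BGR))
def foc(c): return c['img'].shape[0]/2/np.tan(np.radians(c['vfov'])/2)
E
python3 - <<'E'
from h import *
s=readout.get_state()
for k,v in s.items(): print(k,np.round(v,3))
for n in ['side','top','wrist']:
    c=imaging.read_camera(n); save(n+'0',c['img'])
    print(n,{k:(np.round(v,4).tolist()) for k,v in c.items() if k!='img'})
E
```

```text
pics
time 0.0
qpos [-1.393  0.287  1.578  0.     1.279 -0.15 ]
dq [ 0.001  0.    -0.001 -0.     0.001  0.001]
joint_efforts [ 1.0000e-03 -4.0598e+01 -2.9262e+01 -0.0000e+00  6.0000e-03 -0.0000e+00]
eef_pos [ 0.217 -0.639  0.403]
tcp_rot [ 0.813 -0.582 -0.001 -0.001]
contact_force [-0.033 -0.857 -0.073]
wrist_torque [-0.017 -0.029 -0.049]
opening 1.0
side {'vfov': 52.2881, 'cx': 278.8289, 'cy': 219.2521, 'R': [[-0.9895, -0.144, -0.0109], [-0.1061, 0.7763, -0.6213], [0.0979, -0.6137, -0.7835]], 't': [0.5735, 0.0957, 1.2587]}
top {'vfov': 45.2149, 'cx': 288.9198, 'cy': 202.0367, 'R': [[0.0085, -1.0, -0.0023], [-0.9786, -0.0079, -0.2057], [0.2057, 0.004, -0.9786]], 't': [-0.0009, 0.5837, 1.2376]}
wrist {'vfov': 62.2615, 'cx': 280.1647, 'cy': 216.934, 'tool_from_camera': [[1.0, 0.0001, -0.0001, -0.0016], [-0.0001, 0.9656, 0.2599, -0.065], [0.0001, -0.2599, 0.9656, 0.0311], [0.0, 0.0, 0.0, 1.0]]}
```

View pics/top0.png

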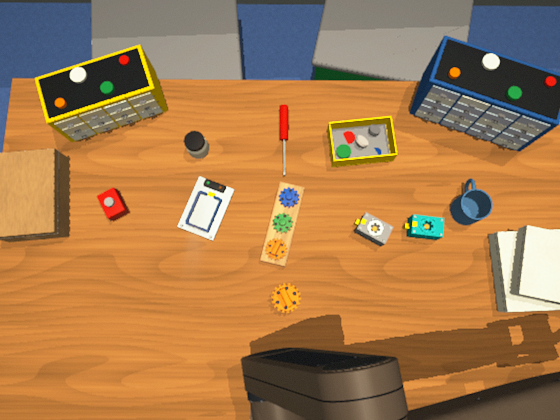

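View pics/side0.png

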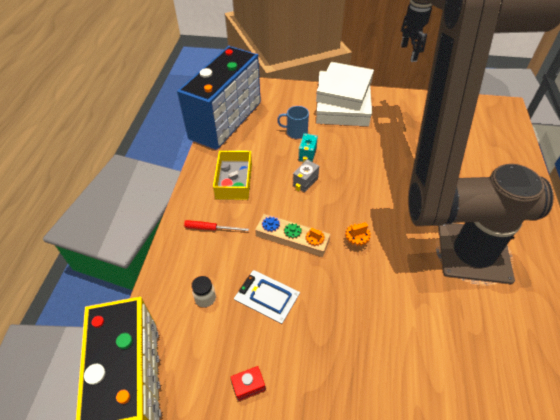

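View pics/wrist0.png

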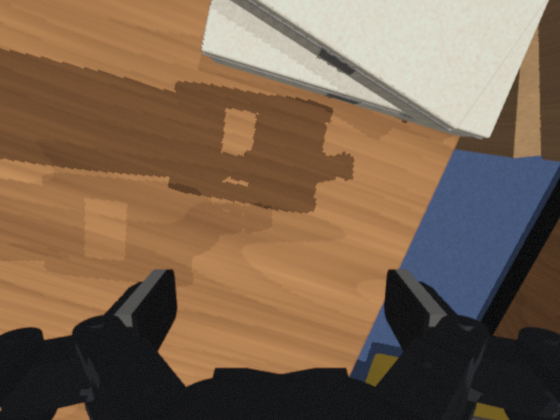

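Top view shows:
- Grey gearbox at (375,228), with its yellow end to the upper left. The turquoise look-alike is at (425,226).
- Cradle at (206,207), with its lamp at (214,186).
- Orange gears: one in the rack at (276,248), and a larger loose one on the table at (286,297).

Next I'll run the network and enlarge these areas.

```bash
cat >> h.py <<'E'
def ray(c,uv,pose=None):
    f=foc(c); d=np.array([(uv[0]-c['cx'])/f,(uv[1]-c['cy'])/f,1.])
    if 'R' in c: return -c['R'].T@c['t'], c['R'].T@d
    from scipy.spatial.transform import Rotation as Ro
    T=np.array(c['tool_from_camera']); R=Ro.from_quat(pose['tcp_rot']).as_matrix()
    return R@T[:3,3]+pose['eef_pos'], R@T[:3,:3]@d
def atz(c,uv,z,pose=None):
    o,d=ray(c,uv,pose); return o+d*(z-o[2])/d[2]
def proj(c,X,pose=None):
    f=foc(c)
    if 'R' in c: p=c['R']@np.array(X)+c['t']
    else:
        from scipy.spatial.transform import Rotation as Ro
        T=np.array(c['tool_from_camera']); R=Ro.from_quat(pose['tcp_rot']).as_matrix()
        p=R.T@(np.array(X)-pose['eef_pos']); p=T[:3,:3].T@(p-T[:3,3])
    return np.array([c['cx']+f*p[0]/p[2],c['cy']+f*p[1]/p[2]])
E
python3 - <<'E'
from h import *
hz={'gearbox':.03,'cradle':.01,'drive_gear':.042,'gear_blue':.05,'gear_green':.05,'rack':.03}
for n in ['top','side']:
    c=imaging.read_camera(n)
    for l in hz:
        for d in spotter.trace(n,l)[:3]:
            print(n,l,round(d['confidence'],2),np.round(d['uv'],1),d['region'].sum(),np.round(atz(c,d['uv'],hz[l]),3))
    if n=='top':
        save('tc1',np.hstack([cv2.resize(c['img'][190:265,335:450],None,fx=3.4,fy=3.4,interpolation=2),cv2.resize(c['img'][175:250,165:280],None,fx=3.4,fy=3.4,interpolation=2)]))
        save('tc2',cv2.resize(c['img'][175:325,230:340],None,fx=4,fy=4,interpolation=2))
E
```

```text
top gearbox 0.71 [423.6 226.9] 854 [ 0.527 -0.348  0.03 ]
top gearbox 0.59 [372.2 231.3] 821 [ 0.514 -0.213  0.03 ]
top cradle 0.64 [205.4 209.7] 2122 [0.572 0.227 0.01 ]
top cradle 0.61 [472.1 203.8] 1275 [ 0.593 -0.485  0.01 ]
top cradle 0.32 [111.3 202.1] 692 [0.59 0.48 0.01]
top drive_gear 0.88 [286.1 299.4] 553 [0.338 0.009 0.042]
top drive_gear 0.87 [277.1 248.5] 301 [0.466 0.033 0.042]
top gear_blue 0.65 [286.6 196.7] 287 [0.6  0.01 0.05]
top gear_blue 0.47 [204.2 209.3] 2218 [0.565 0.223 0.05 ]
top gear_green 0.83 [279.9 223.2] 279 [0.53  0.027 0.05 ]
top gear_green 0.3 [285.3 125.4] 388 [0.796 0.016 0.05 ]
top rack 0.7 [284.1 230.1] 1213 [0.515 0.016 0.03 ]
side gearbox 0.8 [307.4 152.7] 447 [ 0.526 -0.325  0.03 ]
side gearbox 0.55 [303.8 176. ] 565 [ 0.526 -0.212  0.03 ]
side cradle 0.82 [266.2 296.5] 2006 [0.58  0.235 0.01 ]
side cradle 0.24 [297.3 117.4] 725 [ 0.586 -0.537  0.01 ]
side drive_gear 0.82 [358.2 235.2] 448 [0.342 0.017 0.042]
side drive_gear 0.57 [313.1 237.1] 232 [0.472 0.042 0.042]
side gear_blue 0.77 [268.7 226.6] 210 [0.605 0.027 0.05 ]
side gear_green 0.52 [292.  227.7] 201 [0.537 0.022 0.05 ]
side rack 0.92 [290.8 237.7] 962 [0.537 0.044 0.03 ]
side rack 0.65 [306.3 174.1] 529 [ 0.519 -0.222  0.03 ]
```

View pics/tc1.png

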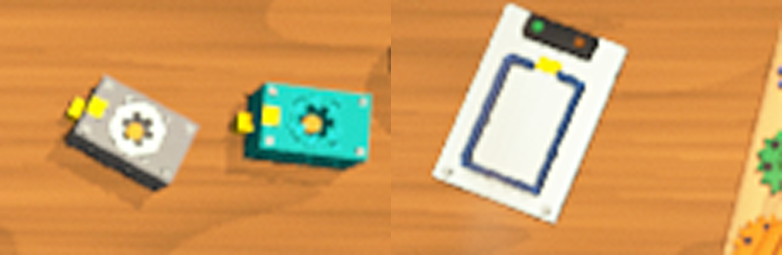

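View pics/tc2.png

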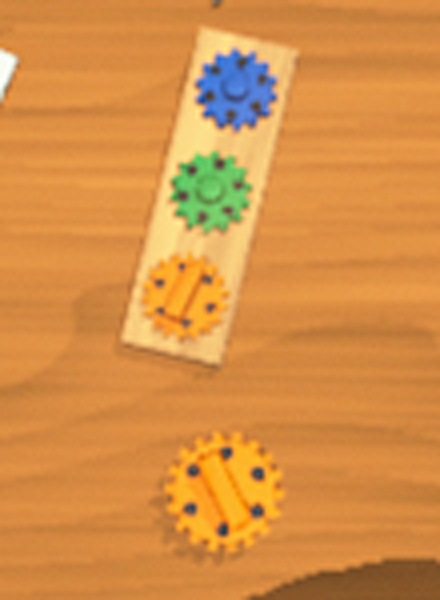

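```bash
cat >> h.py <<'E'
from scipy.spatial.transform import Rotation as Ro
def togo(x,y,z,jaw):
    """delta from current measured pose to tool-down pose with tool x along heading jaw (mod pi); prints mm & rotvec in tool axes"""
    s=readout.get_state(); R0=Ro.from_quat(s['tcp_rot'])
    best=None
    for k in (0,np.pi):
        a=jaw+k
        Rt=Ro.from_matrix(np.array([[np.cos(a),np.sin(a),0],[np.sin(a),-np.cos(a),0],[0,0,-1]]).T)
        rv=(R0.inv()*Rt).as_rotvec()
        if best is None or np.linalg.norm(rv)<np.linalg.norm(best): best=rv
    d=R0.inv().apply(np.array([x,y,z])-s['eef_pos'])*1000
    print('t',round(s['time'],2),'d mm',np.round(d,1),'rv',np.round(best,3),'q6',np.round(s['qpos'],2))
E
python3 - <<'E'
from h import *
c=imaging.read_camera('top')
s=atz(c,(375,228.5),.06);p=atz(c,(363.5,221.2),.06);d=p-s
print('gb',s,np.degrees(np.arctan2(d[1],d[0])),np.linalg.norm(d))
q=atz(c,(204.4,211.8),.02);n=atz(c,(211.2,194.4),.014);d=n-q
print('cr',q,np.degrees(np.arctan2(d[1],d[0])),np.linalg.norm(d))
# view pose: camera 65mm along -tool y; 
S=readout.get_state();print(np.round(Ro.from_quat(S['tcp_rot']).as_matrix(),3))
E
```

```text
gb [ 0.51672643 -0.21582182  0.06      ] 57.184157499873 0.03434392708495568
cr [0.56402759 0.22764311 0.02      ] -17.263292750608034 0.05134471862422294
[[ 0.322 -0.947  0.   ]
 [-0.947 -0.322 -0.   ]
 [ 0.     0.    -1.   ]]
```

```bash
python3 - <<'E'
from h import *
togo(.517,-.216,.34,np.radians(-33))
E
```

```text
t 0.9 d mm [-304.1 -419.9   64.7] rv [ 0.    -0.    -0.667] q6 [-1.39  0.29  1.58 -0.    1.28 -0.15]
```

Request:
apply_moves --steps '[{"tx":-304,"ty":-420,"tz":20,"wz":-0.667},{"tx":-304,"ty":-420,"tz":20,"wz":-0.667},{"tx":-304,"ty":-420,"tz":20,"wz":-0.667},{"tx":-304,"ty":-420,"tz":20,"wz":-0.667},{"tx":-304,"ty":-420,"tz":20,"wz":-0.667},{"tx":-304,"ty":-420,"tz":20,"wz":-0.667},{"tx":-304,"ty":-420,"tz":20,"wz":-0.667},{"tx":-304,"ty":-420,"tz":20,"wz":-0.667},{"tx":-304,"ty":-420,"tz":65,"wz":-0.667},{"tx":-304,"ty":-420,"tz":65,"wz":-0.667},{"tx":-304,"ty":-420,"tz":65,"wz":-0.667},{"tx":-304,"ty":-420,"tz":65,"wz":-0.667}]' --hand 1

```text
$.steps[0]: bad value
```

```bash
python3 - <<'E'
from h import *
s=readout.get_state();c=imaging.read_camera('wrist');save('w1',c['img']);print(s['time'],s['eef_pos'],np.abs(s['dq']).max(), s['contact_force'])
for d in spotter.trace('wrist','gearbox'): print(d['confidence'],d['uv'],atz(c,d['uv'],.06,s))
E
```

```text
0.9 [ 0.21733893 -0.63904735  0.40474478] 0.0021923120238177213 [ 0.1816004  -0.01701095 -0.50217379]
```

View pics/w1.png

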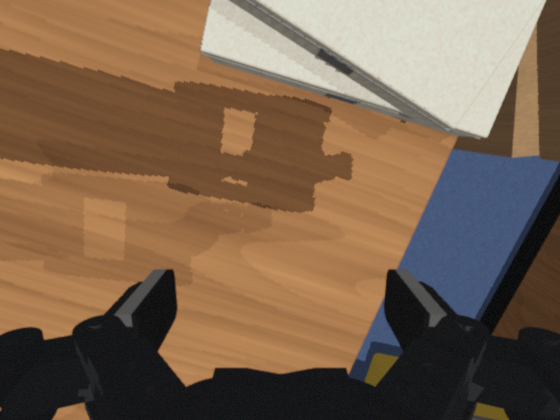

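Request:
apply_moves --steps '[{"tx":-304,"ty":-420,"tz":20,"wx":0,"wy":0,"wz":-0.667},{"tx":-304,"ty":-420,"tz":20,"wx":0,"wy":0,"wz":-0.667},{"tx":-304,"ty":-420,"tz":20,"wx":0,"wy":0,"wz":-0.667},{"tx":-304,"ty":-420,"tz":20,"wx":0,"wy":0,"wz":-0.667},{"tx":-304,"ty":-420,"tz":20,"wx":0,"wy":0,"wz":-0.667},{"tx":-304,"ty":-420,"tz":20,"wx":0,"wy":0,"wz":-0.667},{"tx":-304,"ty":-420,"tz":20,"wx":0,"wy":0,"wz":-0.667},{"tx":-304,"ty":-420,"tz":20,"wx":0,"wy":0,"wz":-0.667},{"tx":-304,"ty":-420,"tz":65,"wx":0,"wy":0,"wz":-0.667},{"tx":-304,"ty":-420,"tz":65,"wx":0,"wy":0,"wz":-0.667},{"tx":-304,"ty":-420,"tz":65,"wx":0,"wy":0,"wz":-0.667},{"tx":-304,"ty":-420,"tz":65,"wx":0,"wy":0,"wz":-0.667}]' --hand 1

```text
time: 2.2
eef_pos: [0.5179, -0.213, 0.3375]
tcp_rot: [0.959, -0.282, -0.002, -0.001]
contact_force: [-1.0, -0.1, -0.0]
opening: 0.997
```

```bash
python3 - <<'E'
from h import *
imaging.read_camera('top')
s=readout.get_state();c=imaging.read_camera('wrist');save('w2',c['img']);print(s['time'],s['eef_pos'],np.abs(s['dq']).max(), s['contact_force'])
for d in spotter.trace('wrist','gearbox'): print(d['confidence'],d['uv'],atz(c,d['uv'],.06,s))
E
```

```text
2.25 [ 0.51752557 -0.2144878   0.3387388 ] 0.04722984571174868 [-0.0608315  -0.98914073  1.12145342]
0.82 [363.7, 318.1] [ 0.52610082 -0.32026853  0.06      ]
0.68 [283.7, 208.7] [ 0.52089027 -0.20985157  0.06      ]
```

View pics/w2.png

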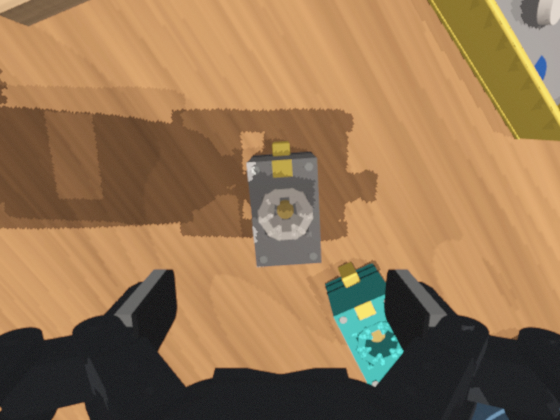

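```bash
python3 - <<'E'
from h import *
from scipy.optimize import least_squares
s=readout.get_state();c=imaging.read_camera('wrist')
im=cv2.resize(c['img'][130:280,230:345],None,fx=5,fy=5,interpolation=cv2.INTER_CUBIC)[:600]
im=cv2.convertScaleAbs(im,alpha=1.5);save('w2b',cv2.resize(c['img'][130:280,225:345],None,fx=4,fy=4,interpolation=2))
obs=np.array([[248,161],[317,159],[257,265],[321,263],[285,213]]);M=np.array([[40,25],[40,-25],[-40,25],[-40,-25],[0,0]])/1000
def res(p):
    C,S=np.cos(p[2]),np.sin(p[2]);
    return np.concatenate([proj(c,[p[0]+C*m[0]-S*m[1],p[1]+S*m[0]+C*m[1],.06],s)-o for m,o in zip(M,obs)])
r=least_squares(res,[.517,-.213,1.0]);print(r.x,np.degrees(r.x[2]),np.round(r.fun.reshape(-1,2),1))
togo(r.x[0],r.x[1],.2,r.x[2]-np.pi/2)
E
```

```text
[ 0.52000521 -0.21679033  1.05038212] 60.18246237998087 [[-0.3  0.5]
 [ 0.9 -1.4]
 [-1.1  0.8]
 [-0.2 -0.6]
 [ 0.6  0.9]]
t 2.4 d mm [  2.3  -1.8 140.6] rv [ 0.    -0.002 -0.056] q6 [-0.58  0.1   1.92 -0.    1.12 -0.  ]
```

View pics/w2b.png

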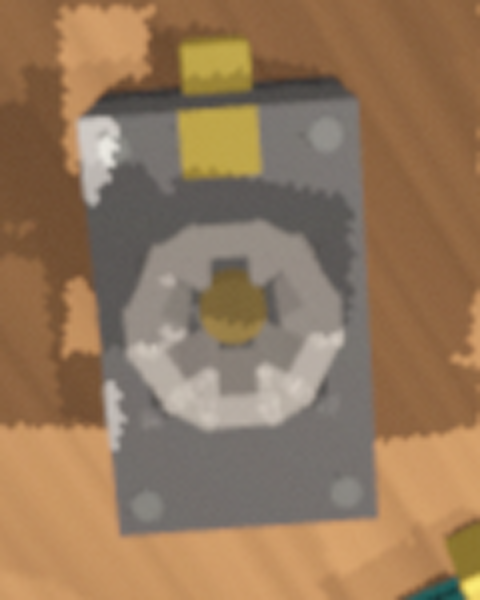

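```bash
cat >> h.py <<'E'
from scipy.optimize import least_squares
def fit(c,s,obs,M,p0):
    M=np.asarray(M,float)/1000
    def res(p):
        C,S=np.cos(p[2]),np.sin(p[2])
        return np.concatenate([proj(c,[p[0]+C*m[0]-S*m[1],p[1]+S*m[0]+C*m[1],m[2]],s)-o for m,o in zip(M,obs)])
    r=least_squares(res,p0);print(np.round(r.x,4),np.degrees(r.x[2]).round(1),np.round(r.fun.reshape(-1,2),1).tolist());return r.x
E
python3 - <<'E'
from h import *
s=readout.get_state();c=imaging.read_camera('wrist')
x=fit(c,s,[[245,159.2],[314.3,154.3],[255.5,263.3],[319,259],[283.2,211]],[[40,25,60],[40,-25,60],[-40,25,60],[-40,-25,60],[0,0,60]],[.517,-.213,1.])
togo(x[0],x[1],.2,x[2]-np.pi/2)
E
```

```text
[ 0.5198 -0.2147  1.0664] 61.1 [[-0.5, -0.1], [0.4, -0.3], [-0.8, 0.3], [0.6, 0.2], [0.3, 0.1]]
t 2.45 d mm [  0.9  -3.7 140.7] rv [ 0.    -0.002 -0.073] q6 [-0.58  0.1   1.92 -0.    1.12 -0.  ]
```

Request:
apply_moves --steps '[{"tx":1,"ty":-3.7,"tz":50,"wx":0,"wy":0,"wz":-0.073},{"tx":1,"ty":-3.7,"tz":100,"wx":0,"wy":0,"wz":-0.073},{"tx":1,"ty":-3.7,"tz":125,"wx":0,"wy":0,"wz":-0.073},{"tx":1,"ty":-3.7,"tz":140,"wx":0,"wy":0,"wz":-0.073},{"tx":1,"ty":-3.7,"tz":140,"wx":0,"wy":0,"wz":-0.073},{"tx":1,"ty":-3.7,"tz":140,"wx":0,"wy":0,"wz":-0.073}]'

```text
time: 3.05
eef_pos: [0.5205, -0.2145, 0.2013]
tcp_rot: [0.968, -0.249, 0.001, 0.0]
contact_force: [0.2, -0.4, 0.1]
opening: 0.997
```

Request:
apply_moves --steps '[{"tx":0,"ty":0,"tz":0,"wx":0,"wy":0,"wz":0},{"tx":0,"ty":0,"tz":0,"wx":0,"wy":0,"wz":0},{"tx":0,"ty":0,"tz":0,"wx":0,"wy":0,"wz":0},{"tx":0,"ty":0,"tz":0,"wx":0,"wy":0,"wz":0},{"tx":0,"ty":0,"tz":0,"wx":0,"wy":0,"wz":0},{"tx":0,"ty":0,"tz":0,"wx":0,"wy":0,"wz":0},{"tx":0,"ty":0,"tz":0,"wx":0,"wy":0,"wz":0}]' --hand 0 --force 40

```text
time: 3.75
eef_pos: [0.5209, -0.2139, 0.2016]
tcp_rot: [0.969, -0.249, 0.002, 0.001]
contact_force: [0.2, 0.1, 6.4]
opening: 0.577
```

Request:
apply_moves --steps '[{"tx":0,"ty":0,"tz":-40,"wx":0,"wy":0,"wz":0},{"tx":0,"ty":0,"tz":-80,"wx":0,"wy":0,"wz":0},{"tx":0,"ty":0,"tz":-120,"wx":0,"wy":0,"wz":0},{"tx":0,"ty":0,"tz":-160,"wx":0,"wy":0,"wz":0},{"tx":0,"ty":0,"tz":-180,"wx":0,"wy":0,"wz":0},{"tx":0,"ty":0,"tz":-180,"wx":0,"wy":0,"wz":0}]'

```text
time: 4.35
eef_pos: [0.5204, -0.2135, 0.383]
tcp_rot: [0.969, -0.249, 0.003, 0.001]
contact_force: [0.7, 0.6, -2.3]
opening: 0.574
```

```bash
python3 - <<'E'
from h import *
togo(.468,.257,.38,np.radians(-107))
E
```

```text
t 4.35 d mm [-272.6 -387.1    1.2] rv [-0.004 -0.005  1.365] q6 [-0.57  0.06  1.88  0.    1.2  -0.07]
```

Request:
apply_moves --steps '[{"tx":-23,"ty":-33,"tz":0,"wx":0,"wy":0,"wz":0.115},{"tx":-46,"ty":-65,"tz":0,"wx":0,"wy":0,"wz":0.23},{"tx":-69,"ty":-98,"tz":0,"wx":0,"wy":0,"wz":0.345},{"tx":-92,"ty":-130,"tz":0,"wx":0,"wy":0,"wz":0.46},{"tx":-115,"ty":-163,"tz":0,"wx":0,"wy":0,"wz":0.575},{"tx":-138,"ty":-195,"tz":0,"wx":0,"wy":0,"wz":0.69},{"tx":-161,"ty":-228,"tz":0,"wx":0,"wy":0,"wz":0.805},{"tx":-184,"ty":-260,"tz":0,"wx":0,"wy":0,"wz":0.92},{"tx":-207,"ty":-293,"tz":0,"wx":0,"wy":0,"wz":1.035},{"tx":-230,"ty":-325,"tz":0,"wx":0,"wy":0,"wz":1.15},{"tx":-253,"ty":-358,"tz":0,"wx":0,"wy":0,"wz":1.265},{"tx":-273,"ty":-387,"tz":0,"wx":0,"wy":0,"wz":1.365}]'

```text
time: 5.55
eef_pos: [0.4659, 0.2588, 0.3761]
tcp_rot: [-0.593, 0.805, 0.001, -0.003]
contact_force: [0.5, 0.2, -2.8]
opening: 0.579
```

```bash
python3 - <<'E'
from h import *
imaging.read_camera('top');imaging.read_camera('top')
s=readout.get_state();c=imaging.read_camera('wrist');save('w3',c['img']);print(s['time'],s['eef_pos'],np.abs(s['dq']).max(), s['contact_force'],s['qpos'])
E
```

```text
5.65 [0.46561057 0.26024386 0.37623309] 0.10438662518564977 [-0.09692905  0.00810739 -3.73626132] [3.19125866e-01 3.43364476e-05 1.95016236e+00 1.76969670e-03
 1.19697642e+00 2.18338033e+00]
```

View pics/w3.png

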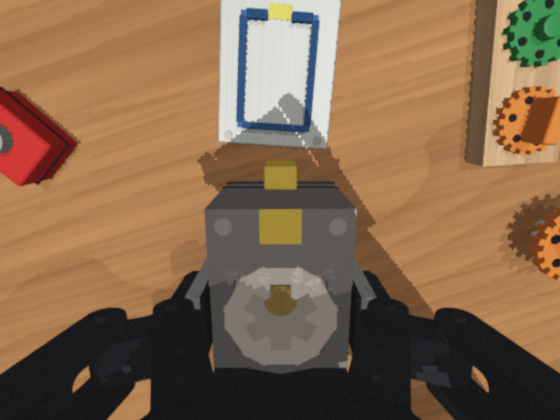

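```bash
python3 - <<'E'
from h import *
imaging.read_camera('top')
s=readout.get_state();c=imaging.read_camera('wrist');print(s['eef_pos'],np.abs(s['dq']).max())
np.savez('w3.npz',img=c['img'],pos=s['eef_pos'],rot=s['tcp_rot'])
save('w3a',cv2.resize(c['img'][0:150,210:350],None,fx=4,fy=4,interpolation=2))
save('w3b',cv2.resize(c['img'][150:380,190:370],None,fx=2.6,fy=2.6,interpolation=2))
E
```

```text
[0.46636078 0.25770243 0.37661376] 0.03502193102645043
```

View pics/w3a.png

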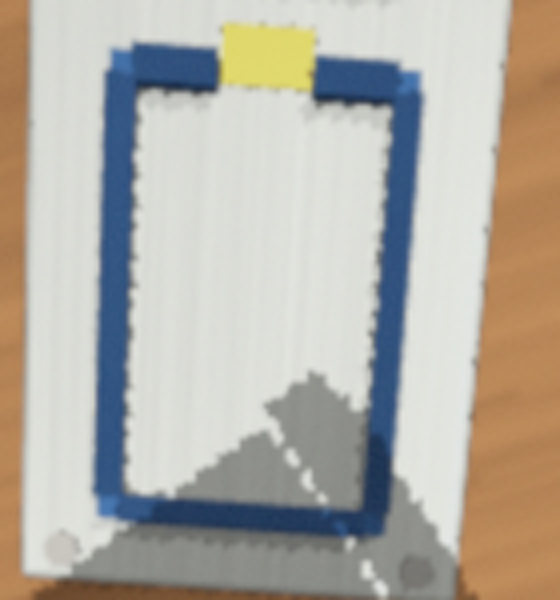

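View pics/w3b.png

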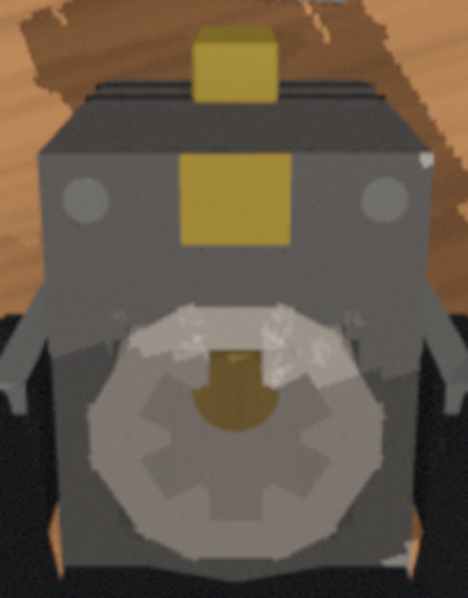

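```bash
python3 - <<'E'
from h import *
c=imaging.read_camera('wrist'); z=np.load('w3.npz'); s={'eef_pos':z['pos'],'tcp_rot':z['rot']}
U=lambda p:np.array(p)/4+[210,0]
def W(p,m):
    C,S=np.cos(p[2]),np.sin(p[2]);return proj(c,[p[0]+C*m[0]-S*m[1],p[1]+S*m[0]+C*m[1],m[2]],s)
obs=[U(p) for p in [(136,90),(392,105),(124,492),(364,508),(270,25),(267,89),(112,50),(420,75),(95,515),(383,535)]]
def res(p):
    a,b=p[3],p[4]
    M=[(.043,.028,.008),(.043,-.028,.008),(p[5],.028,.008),(p[6],-.028,.008),(p[7],0,.008),(p[8],0,.008),(a,b,.024),(a,-b,.024),(-a,b,.024),(-a,-b,.024)]
    return np.concatenate([W(p,m)-o for m,o in zip(M,obs)])
r=least_squares(res,[.564,.228,-.3,.047,.032,-.03,-.03,.055,.041],x_scale=.01)
print(np.round(r.x,4),np.degrees(r.x[2]),np.round(r.fun.reshape(-1,2),1).tolist())
# gearbox in tool frame: top corners at depth unknown
f=foc(c);T=np.array(c['tool_from_camera'])
V=lambda p:np.array(p)/2.6+[190,150]
ob=[V(p) for p in [(40,153),(433,153),(192,154),(290,154),(181,244),(290,244),(236,432)]]
# gearbox frame->tool: x_g = -tool y, y_g = -tool x? 
def rg(p):
    out=[]
    C,S=np.cos(p[3]),np.sin(p[3])
    for (gx,gy),o in zip([(.04,.025),(.04,-.025)],ob[:2]):
        # tool x = -y_g (jaw=heading-90) ; tool y=-x_g
        X=np.array([-gy,-gx]);X=[p[0]+C*X[0]-S*X[1],p[1]+S*X[0]+C*X[1],p[2]]
        q=T[:3,:3].T@(np.array(X)-T[:3,3]); out+=[c['cx']+f*q[0]/q[2]-o[0],c['cy']+f*q[1]/q[2]-o[1]]
    X=np.array([p[0],p[1],p[2]]);q=T[:3,:3].T@(X-T[:3,3]); o=ob[-1];out+=[c['cx']+f*q[0]/q[2]-o[0],c['cy']+f*q[1]/q[2]-o[1]]
    return out
r2=least_squares(rg,[0,0,.14,0],x_scale=.01);print(np.round(r2.x,4),np.round(r2.fun,1))
E
```

```text
[ 0.5661  0.2334 -0.3591  0.0465  0.0321 -0.0415 -0.0415  0.0577  0.0453] -20.572930746440946 [[0.3, 0.3], [0.3, 1.2], [-0.1, -0.0], [-0.4, -0.0], [-0.1, -0.0], [-0.2, -0.0], [-0.4, -0.1], [0.2, -0.6], [0.5, -0.3], [-0.0, -0.5]]
[-0.0008  0.0032  0.1431  0.0005] [ 0.1 -0.1 -0.2 -0.1  0.1  0.2]
```

```bash
python3 - <<'E'
from h import *
h=np.radians(-20.57);a=h-np.pi/2
off=np.array([-.0008,.0032]); X=np.array([np.cos(a),np.sin(a)]);Y=np.array([np.sin(a),-np.cos(a)])
t=np.array([.5661,.2334])-off[0]*X-off[1]*Y
print(t);togo(t[0],t[1],.245,a)
E
```

```text
[0.5688149  0.23152668]
t 5.85 d mm [  -6.2 -105.1  132.4] rv [ 0.003 -0.003  0.062] q6 [ 0.31 -0.    1.95 -0.    1.2   2.18]
```

Request:
apply_moves --steps '[{"tx":-3,"ty":-40,"tz":0,"wx":0.003,"wy":-0.003,"wz":0.062},{"tx":-6.2,"ty":-80,"tz":20,"wx":0.003,"wy":-0.003,"wz":0.062},{"tx":-6.2,"ty":-105,"tz":50,"wx":0.003,"wy":-0.003,"wz":0.062},{"tx":-6.2,"ty":-105,"tz":90,"wx":0.003,"wy":-0.003,"wz":0.062},{"tx":-6.2,"ty":-105,"tz":120,"wx":0.003,"wy":-0.003,"wz":0.062},{"tx":-6.2,"ty":-105,"tz":132,"wx":0.003,"wy":-0.003,"wz":0.062},{"tx":-6.2,"ty":-105,"tz":132,"wx":0.003,"wy":-0.003,"wz":0.062},{"tx":-6.2,"ty":-105,"tz":132,"wx":0.003,"wy":-0.003,"wz":0.062}]'

```text
time: 6.65
eef_pos: [0.5702, 0.2321, 0.2492]
tcp_rot: [-0.569, 0.822, -0.001, 0.003]
contact_force: [0.7, 0.2, -2.3]
opening: 0.578
```

```bash
python3 - <<'E'
from h import *
ct=imaging.read_camera('top');cs=imaging.read_camera('side')
s=readout.get_state();c=imaging.read_camera('wrist');save('w4',c['img']);print(s['time'],s['eef_pos'],np.abs(s['dq']).max(), s['contact_force'])
togo(.5688,.2315,.245,np.radians(-110.57))
save('s4',np.hstack([cv2.resize(cs['img'][235:335,215:315],None,fx=4,fy=4,interpolation=2),cv2.resize(ct['img'][160:260,160:260],None,fx=4,fy=4,interpolation=2)]))
E
```

```text
6.75 [0.57053778 0.23251269 0.2505068 ] 0.003909386058560527 [-0.02952119  0.77972079 -2.77107268]
t 6.8 d mm [1.6 1.2 5.4] rv [-0.007  0.006 -0.   ] q6 [0.22 0.32 1.83 0.   0.98 2.15]
```

View pics/w4.png

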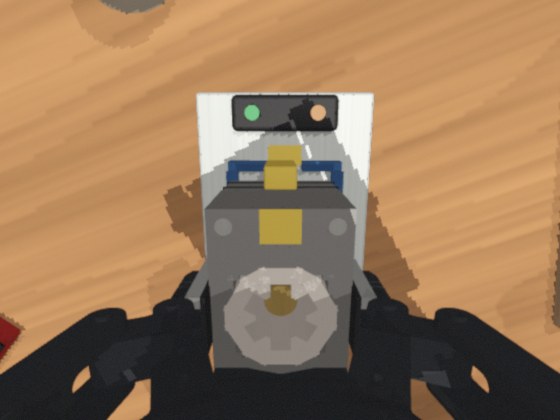

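View pics/s4.png

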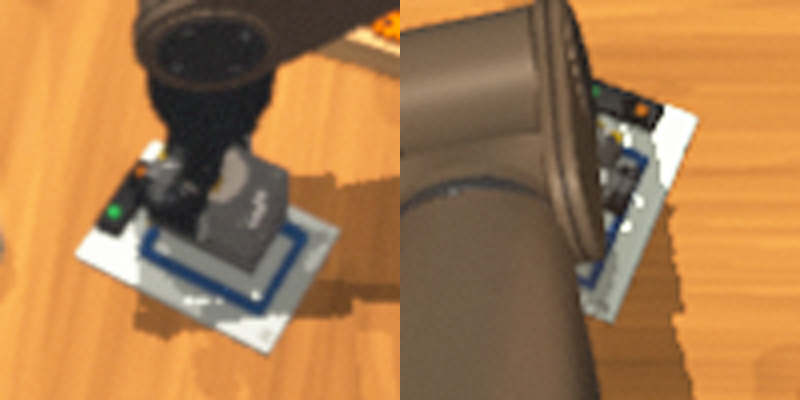

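```bash
python3 - <<'E'
from h import *
s=readout.get_state();c=imaging.read_camera('wrist');print(s['eef_pos'],np.abs(s['dq']).max())
save('w4b',cv2.resize(c['img'][85:205,190:385],None,fx=4,fy=4,interpolation=2))
C,S=np.cos(-.3591),np.sin(-.3591)
for m in [(.0465,.0321,.024),(.0465,-.0321,.024),(.0577,0,.008),(.0577,.01,.008),(.0577,-.01,.008),(.065,0,.02),(.085,0,.02)]:
    print(m,np.round((proj(c,[.5661+C*m[0]-S*m[1],.2334+S*m[0]+C*m[1],m[2]],s)-[190,85])*4))
E
```

```text
[0.57042666 0.23259612 0.25044701] 0.007690590430166429
(0.0465, 0.0321, 0.024) [153. 327.]
(0.0465, -0.0321, 0.024) [611. 327.]
(0.0577, 0, 0.008) [381. 239.]
(0.0577, 0.01, 0.008) [314. 239.]
(0.0577, -0.01, 0.008) [448. 239.]
(0.065, 0, 0.02) [382. 191.]
(0.085, 0, 0.02) [383.  39.]
```

View pics/w4b.png

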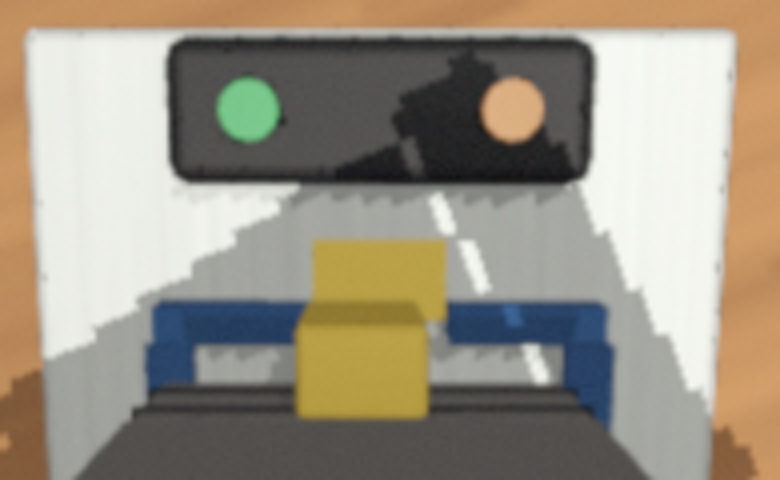

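Request:
apply_moves --steps '[{"tx":1.6,"ty":1.2,"tz":5,"wx":-0.005,"wy":0.005,"wz":0},{"tx":1.6,"ty":1.2,"tz":10,"wx":-0.005,"wy":0.005,"wz":0},{"tx":1.6,"ty":1.2,"tz":16,"wx":-0.005,"wy":0.005,"wz":0},{"tx":1.6,"ty":1.2,"tz":22,"wx":-0.005,"wy":0.005,"wz":0},{"tx":1.6,"ty":1.2,"tz":28,"wx":-0.005,"wy":0.005,"wz":0},{"tx":1.6,"ty":1.2,"tz":34,"wx":-0.005,"wy":0.005,"wz":0},{"tx":1.6,"ty":1.2,"tz":34,"wx":-0.005,"wy":0.005,"wz":0}]'

```text
time: 7.55
eef_pos: [0.5676, 0.2313, 0.2123]
tcp_rot: [-0.569, 0.822, 0.001, -0.002]
contact_force: [0.3, -0.4, -3.0]
opening: 0.58
```

```bash
python3 - <<'E'
from h import *
togo(.5688,.2315,.2105,np.radians(-110.57)); s=readout.get_state();print(s['contact_force'],s['wrist_torque'])
E
```

```text
t 7.55 d mm [-0.6 -1.   1.8] rv [ 0.004 -0.003 -0.   ] q6 [ 0.22  0.38  1.85 -0.    0.92  2.15]
[ 0.3127673  -0.36315601 -3.01830136] [-0.0008607  -0.05295776 -0.03374073]
```

Request:
apply_moves --steps '[{"tx":-0.5,"ty":-0.5,"tz":0,"wx":0,"wy":0,"wz":0},{"tx":-0.5,"ty":-0.5,"tz":1,"wx":0,"wy":0,"wz":0},{"tx":-0.5,"ty":-0.5,"tz":2,"wx":0,"wy":0,"wz":0},{"tx":-0.5,"ty":-0.5,"tz":2,"wx":0,"wy":0,"wz":0}]'

```text
time: 7.95
eef_pos: [0.5686, 0.2317, 0.2118]
tcp_rot: [-0.569, 0.822, 0.0, -0.001]
contact_force: [0.4, -0.4, -2.8]
opening: 0.578
```

```bash
python3 - <<'E'
from h import *
togo(.5688,.2315,.2105,np.radians(-110.57)); s=readout.get_state();print(s['contact_force'],s['wrist_torque'])
cs=imaging.read_camera('side');s=readout.get_state();c=imaging.read_camera('wrist');save('w5',c['img'])
save('s5',cv2.resize(cs['img'][235:335,215:315],None,fx=4,fy=4,interpolation=2))
togo(.5688,.2315,.2105,np.radians(-110.57)); s=readout.get_state();print(s['contact_force'],s['wrist_torque'])
E
```

```text
t 7.95 d mm [ 0.1 -0.2  1.3] rv [ 0.002 -0.002 -0.   ] q6 [ 0.22  0.38  1.85 -0.    0.92  2.15]
[ 0.36657067 -0.39208531 -2.75453858] [-0.0362874   0.01557931 -0.04792525]
t 8.05 d mm [ 0.1 -0.2  1.3] rv [ 0.002 -0.002 -0.   ] q6 [ 0.22  0.38  1.85 -0.    0.92  2.15]
[ 0.75462034  0.04994857 -3.09920419] [-0.06697217  0.01010133 -0.03791814]
```

View pics/w5.png

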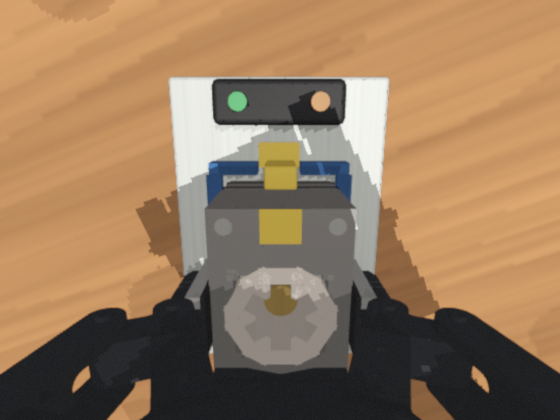

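View pics/s5.png

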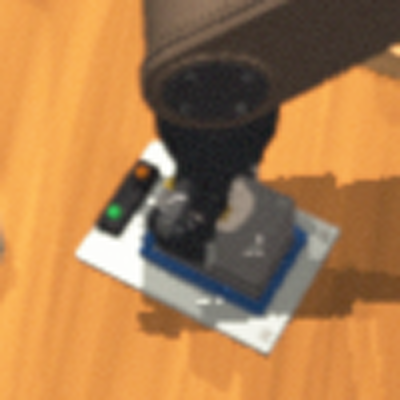

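Request:
apply_moves --steps '[{"tx":0,"ty":0,"tz":1,"wx":0,"wy":0,"wz":0},{"tx":0,"ty":0,"tz":2,"wx":0,"wy":0,"wz":0},{"tx":0,"ty":0,"tz":3,"wx":0,"wy":0,"wz":0},{"tx":0,"ty":0,"tz":3,"wx":0,"wy":0,"wz":0}]'

```text
time: 8.45
eef_pos: [0.5687, 0.2318, 0.2096]
tcp_rot: [-0.569, 0.822, 0.0, -0.002]
contact_force: [-3.0, -1.4, 3.6]
opening: 0.575
```

Request:
apply_moves --steps '[{"tx":0,"ty":0,"tz":0,"wx":0,"wy":0,"wz":0},{"tx":0,"ty":0,"tz":0,"wx":0,"wy":0,"wz":0},{"tx":0,"ty":0,"tz":0,"wx":0,"wy":0,"wz":0},{"tx":0,"ty":0,"tz":0,"wx":0,"wy":0,"wz":0},{"tx":0,"ty":0,"tz":0,"wx":0,"wy":0,"wz":0},{"tx":0,"ty":0,"tz":-30,"wx":0,"wy":0,"wz":0},{"tx":0,"ty":0,"tz":-75,"wx":0,"wy":0,"wz":0},{"tx":0,"ty":0,"tz":-115,"wx":0,"wy":0,"wz":0},{"tx":0,"ty":0,"tz":-130,"wx":0,"wy":0,"wz":0},{"tx":0,"ty":0,"tz":-130,"wx":0,"wy":0,"wz":0},{"tx":0,"ty":0,"tz":-130,"wx":0,"wy":0,"wz":0}]' --hand 1

```text
time: 9.55
eef_pos: [0.5685, 0.2317, 0.3371]
tcp_rot: [-0.569, 0.822, 0.001, -0.002]
contact_force: [0.7, 0.3, -0.0]
opening: 1.004
```

```bash
python3 - <<'E'
from h import *
imaging.read_camera('top')
s=readout.get_state();c=imaging.read_camera('wrist');save('w6',c['img']);print(s['time'],s['eef_pos'],np.abs(s['dq']).max(), s['contact_force'])
save('w6b',cv2.resize(c['img'][110:290,200:360],None,fx=3.3,fy=3.3,interpolation=2))
np.savez('w6.npz',img=c['img'],pos=s['eef_pos'],rot=s['tcp_rot'])
E
```

```text
9.6 [0.56823168 0.23160799 0.33599653] 0.013651098922061462 [-0.26298312 -0.43536893 -0.96998678]
```

View pics/w6b.png

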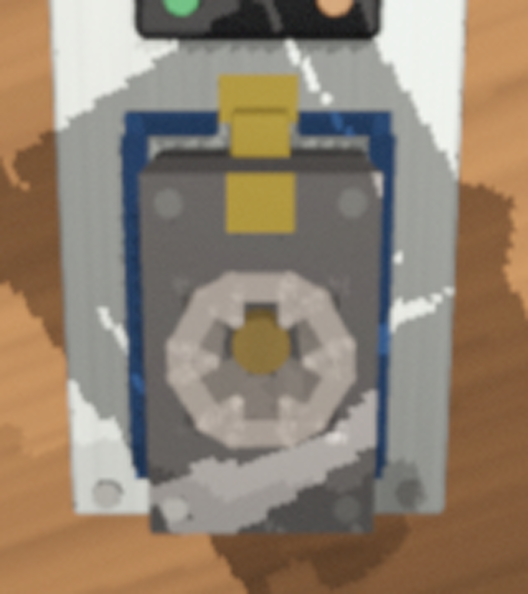

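```bash
python3 - <<'E'
from h import *
c=imaging.read_camera('wrist');z=np.load('w6.npz'); s={'eef_pos':z['pos'],'tcp_rot':z['rot']}
U=lambda p:np.array(p)/3.3+[200,110]
ob=[U(p) for p in [(138,170),(383,172),(150,532),(375,533),(260.5,358)]]
for zz in (66,68,70):
    x=fit(c,s,ob,[[40,25,zz],[40,-25,zz],[-40,25,zz],[-40,-25,zz],[0,0,zz]],[.566,.2334,-.36])
X=np.array([.5661,.2334])-x[:2];print(X)
togo(.466+.0*0,.033,.33,np.radians(-76))
E
```

```text
[ 0.5655  0.2331 -0.358 ] -20.5 [[0.6, 0.9], [-0.3, 0.1], [0.2, -0.5], [-0.7, -1.0], [0.3, 0.3]]
[ 0.5659  0.2329 -0.358 ] -20.5 [[0.3, 0.4], [-0.0, -0.3], [-0.1, -0.0], [-0.4, -0.5], [0.3, 0.4]]
[ 0.5664  0.2327 -0.358 ] -20.5 [[-0.1, -0.0], [0.3, -0.7], [-0.4, 0.5], [-0.2, -0.0], [0.3, 0.4]]
[-0.00031987  0.00065969]
t 9.7 d mm [221.9  25.9   6.8] rv [ 0.008 -0.003 -0.604] q6 [ 0.22  0.22  1.79 -0.    1.14  2.15]
```

```bash
python3 - <<'E'
from h import *
togo(.466,.033,.33,np.radians(-119))
E
```

```text
t 9.7 d mm [221.9  25.9   6.8] rv [ 0.006 -0.005  0.147] q6 [ 0.22  0.22  1.79 -0.    1.14  2.15]
```

Request:
apply_moves --steps '[{"tx":50,"ty":6,"tz":0,"wx":0.004,"wy":-0.003,"wz":0.05},{"tx":100,"ty":12,"tz":0,"wx":0.004,"wy":-0.003,"wz":0.1},{"tx":150,"ty":18,"tz":5,"wx":0.004,"wy":-0.003,"wz":0.147},{"tx":195,"ty":24,"tz":7,"wx":0.004,"wy":-0.003,"wz":0.147},{"tx":222,"ty":26,"tz":7,"wx":0.004,"wy":-0.003,"wz":0.147},{"tx":222,"ty":26,"tz":7,"wx":0.004,"wy":-0.003,"wz":0.147},{"tx":222,"ty":26,"tz":7,"wx":0.004,"wy":-0.003,"wz":0.147}]'

```text
time: 10.4
eef_pos: [0.4662, 0.0328, 0.3311]
tcp_rot: [-0.507, 0.862, 0.0, 0.0]
contact_force: [0.5, 0.1, 0.3]
opening: 1.002
```

```bash
python3 - <<'E'
from h import *
imaging.read_camera('top')
s=readout.get_state();c=imaging.read_camera('wrist');save('w7',c['img']);print(s['time'],s['eef_pos'],np.abs(s['dq']).max(), s['contact_force'],s['qpos'])
for d in spotter.trace('wrist','drive_gear'): print(d['confidence'],d['uv'],atz(c,d['uv'],.05,s))
np.savez('w7.npz',img=c['img'],pos=s['eef_pos'],rot=s['tcp_rot'])
E
```

```text
10.45 [0.46657129 0.03327849 0.33136369] 0.02038801182859473 [0.1080833  0.09998301 0.71857995] [-1.46330603e-01 -1.05510043e-01  2.13820047e+00  7.81775649e-04
  1.10811900e+00  1.93068376e+00]
0.98 [277.2, 210.6] [0.46949402 0.0352062  0.05      ]
0.89 [364.8, 325.6] [0.35075226 0.01983509 0.05      ]
```

View pics/w7.png

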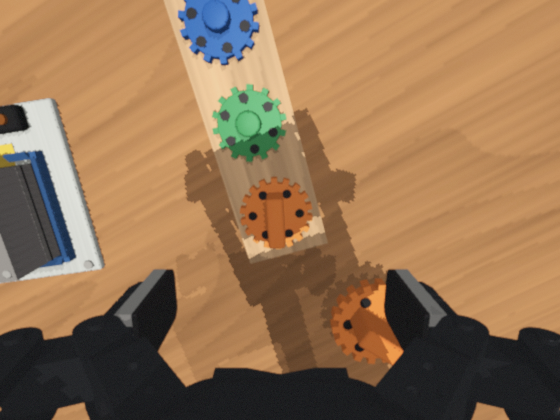

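```bash
python3 - <<'E'
from h import *
z=np.load('w7.npz');save('w7b',cv2.resize(cv2.convertScaleAbs(z['img'][165:265,225:335],alpha=1.6),None,fx=6,fy=6,interpolation=2))
E
```

```text
(no output)
```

View pics/w7b.png

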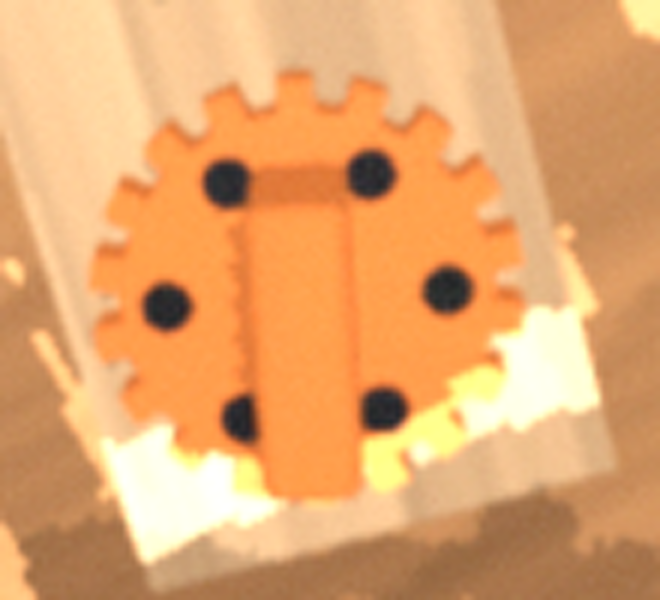

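```bash
python3 - <<'E'
from h import *
c=imaging.read_camera('wrist');z=np.load('w7.npz'); s={'eef_pos':z['pos'],'tcp_rot':z['rot']}
U=lambda p:np.array(p)/6+[225,165]
x=fit(c,s,[U(p) for p in [(248,207),(352,203),(265,497),(362,495),(306,297)]],[[18,6,70],[18,-6,70],[-18,6,70],[-18,-6,70],[0,0,42]],[.467,.034,-.5])
x2=fit(c,s,[U(p) for p in [(447,290),(166,306),(227,183),(384,409),(371,173)]],[[0,-18.7,42],[0,18.7,42],[16.2,9.35,42],[-16.2,-9.35,42],[16.2,-9.35,42]],[.467,.034,-.5])
togo(x[0],x[1],.219,x[2]-np.pi/2)
E
```

```text
[ 0.4658  0.038  -0.4662] -26.7 [[-0.3, -0.6], [0.1, -0.7], [-0.5, 1.1], [0.3, 0.8], [0.5, -0.6]]
[ 0.4653  0.0386 -0.445 ] -25.5 [[0.9, 0.0], [-0.9, 0.2], [-0.5, -0.7], [0.4, 1.0], [0.2, -0.5]]
t 10.6 d mm [ -2.9   3.1 112.9] rv [-0.001  0.001 -0.039] q6 [-0.14 -0.11  2.14  0.    1.11  1.93]
```

Request:
apply_moves --steps '[{"tx":-2.9,"ty":3,"tz":50,"wx":0,"wy":0,"wz":-0.05},{"tx":-2.9,"ty":3,"tz":85,"wx":0,"wy":0,"wz":-0.05},{"tx":-2.9,"ty":3,"tz":105,"wx":0,"wy":0,"wz":-0.05},{"tx":-2.9,"ty":3,"tz":112,"wx":0,"wy":0,"wz":-0.05},{"tx":-2.9,"ty":3,"tz":112,"wx":0,"wy":0,"wz":-0.05},{"tx":-2.9,"ty":3,"tz":112,"wx":0,"wy":0,"wz":-0.05}]'

```text
time: 11.2
eef_pos: [0.4664, 0.0373, 0.2213]
tcp_rot: [-0.529, 0.849, -0.001, 0.002]
contact_force: [0.0, -0.7, 1.0]
opening: 1.001
```

```bash
python3 - <<'E'
from h import *
s=readout.get_state();c=imaging.read_camera('wrist');save('w8',c['img']);print(s['time'],s['eef_pos'],np.abs(s['dq']).max(), s['contact_force'])
togo(.4656,.038,.219,np.radians(-116.1))
E
```

```text
11.2 [0.46643904 0.03733782 0.22132889] 0.017848784016096166 [ 0.00979199 -0.73642475  0.9555444 ]
t 11.25 d mm [-0.3  1.2  2.7] rv [-0.005  0.002 -0.   ] q6 [-0.14  0.07  2.2   0.    0.87  1.89]
```

View pics/w8.png

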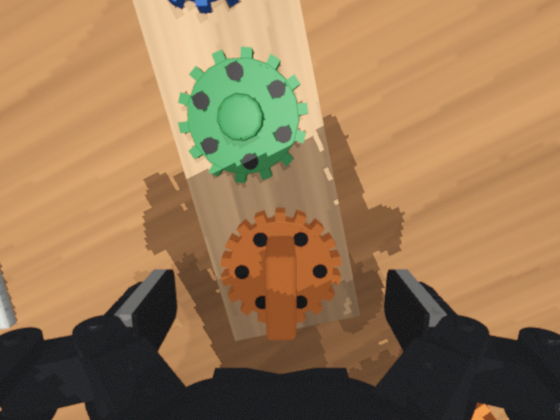

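Request:
apply_moves --steps '[{"tx":0,"ty":1,"tz":1.5,"wx":-0.004,"wy":0.002,"wz":0},{"tx":0,"ty":1,"tz":1.5,"wx":-0.004,"wy":0.002,"wz":0},{"tx":0,"ty":1,"tz":1.5,"wx":-0.004,"wy":0.002,"wz":0},{"tx":0,"ty":1,"tz":1.5,"wx":-0.004,"wy":0.002,"wz":0},{"tx":0,"ty":1,"tz":1.5,"wx":-0.004,"wy":0.002,"wz":0},{"tx":0,"ty":1,"tz":1.5,"wx":-0.004,"wy":0.002,"wz":0},{"tx":0,"ty":1,"tz":1.5,"wx":-0.004,"wy":0.002,"wz":0},{"tx":0,"ty":1,"tz":1.5,"wx":-0.004,"wy":0.002,"wz":0},{"tx":0,"ty":1,"tz":1.5,"wx":-0.004,"wy":0.002,"wz":0},{"tx":0,"ty":1,"tz":1.5,"wx":-0.004,"wy":0.002,"wz":0}]' --hand 0 --force 70

```text
time: 12.25
eef_pos: [0.4649, 0.0375, 0.219]
tcp_rot: [-0.529, 0.849, 0.0, -0.001]
contact_force: [0.4, -1.2, 3.7]
opening: 0.125
```

Request:
apply_moves --steps '[{"tx":0,"ty":0,"tz":-20,"wx":0,"wy":0,"wz":0},{"tx":0,"ty":0,"tz":-45,"wx":0,"wy":0,"wz":0},{"tx":0,"ty":0,"tz":-85,"wx":0,"wy":0,"wz":0},{"tx":0,"ty":0,"tz":-125,"wx":0,"wy":0,"wz":0},{"tx":0,"ty":0,"tz":-140,"wx":0,"wy":0,"wz":0},{"tx":0,"ty":0,"tz":-140,"wx":0,"wy":0,"wz":0}]'

```text
time: 12.85
eef_pos: [0.4655, 0.0375, 0.3612]
tcp_rot: [-0.529, 0.849, -0.001, 0.001]
contact_force: [-0.1, 0.3, -0.5]
opening: 0.122
```

```bash
python3 - <<'E'
from h import *
a=np.radians(-110.5);Y=np.array([np.sin(a),-np.cos(a)]);t=np.array([.566,.233])+.1*Y;print(t)
togo(t[0],t[1],.36,a)
s=readout.get_state();c=imaging.read_camera('wrist');save('w9',c['img']);print(s['time'],s['eef_pos'],s['contact_force'])
E
```

```text
[0.47233278 0.26802074]
t 12.85 d mm [-209.9   95.4    1.1] rv [-0.003  0.001 -0.098] q6 [-0.14 -0.14  2.11 -0.    1.17  1.89]
12.85 [0.46553484 0.0375388  0.361219  ] [-0.13972675  0.28756044 -0.50372162]
```

View pics/w9.png

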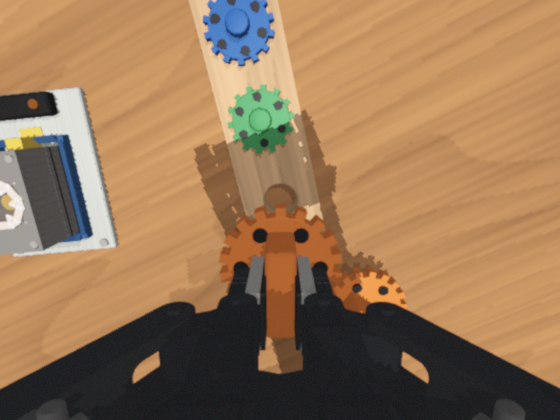

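Request:
apply_moves --steps '[{"tx":-42,"ty":19,"tz":0,"wx":-0.002,"wy":0.001,"wz":-0.03},{"tx":-84,"ty":38,"tz":0,"wx":-0.002,"wy":0.001,"wz":-0.06},{"tx":-126,"ty":57,"tz":0,"wx":-0.002,"wy":0.001,"wz":-0.098},{"tx":-168,"ty":76,"tz":0,"wx":-0.002,"wy":0.001,"wz":-0.098},{"tx":-210,"ty":95,"tz":0,"wx":-0.002,"wy":0.001,"wz":-0.098},{"tx":-210,"ty":95,"tz":0,"wx":-0.002,"wy":0.001,"wz":-0.098},{"tx":-210,"ty":95,"tz":0,"wx":-0.002,"wy":0.001,"wz":-0.098}]'

```text
time: 13.6
eef_pos: [0.4713, 0.2687, 0.3556]
tcp_rot: [-0.571, 0.821, 0.002, -0.005]
contact_force: [-0.3, -1.1, -1.5]
opening: 0.121
```

```bash
python3 - <<'E'
from h import *
imaging.read_camera('top');imaging.read_camera('top')
s=readout.get_state();c=imaging.read_camera('wrist');save('w10',c['img']);print(s['time'],s['eef_pos'],np.abs(s['dq']).max(),s['contact_force'])
np.savez('w10.npz',img=c['img'],pos=s['eef_pos'],rot=s['tcp_rot'])
save('w10a',cv2.resize(c['img'][10:160,200:360],None,fx=4,fy=4,interpolation=2))
save('w10b',cv2.resize(c['img'][195:350,210:350],None,fx=3.8,fy=3.8,interpolation=2))
E
```

```text
13.7 [0.47184013 0.26724581 0.35655528] 0.018031543499142412 [-0.79602137  0.39817751 -0.33030367]
```

View pics/w10.png

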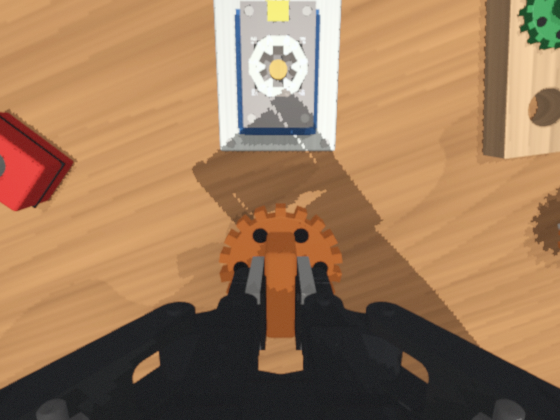

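View pics/w10a.png

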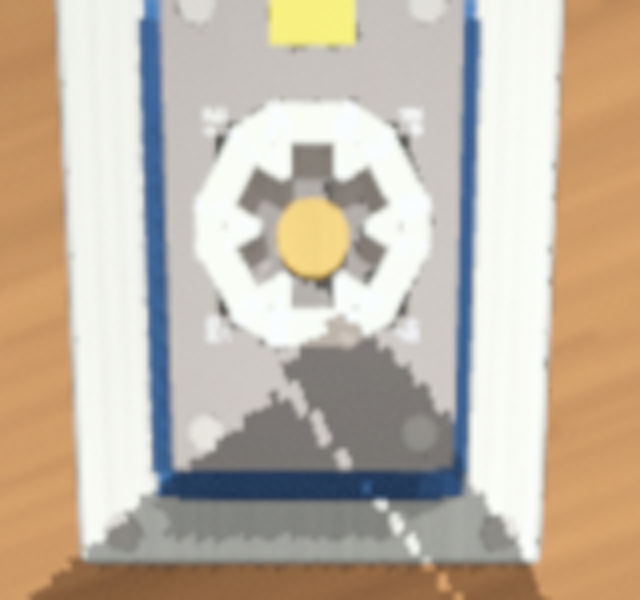

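View pics/w10b.png

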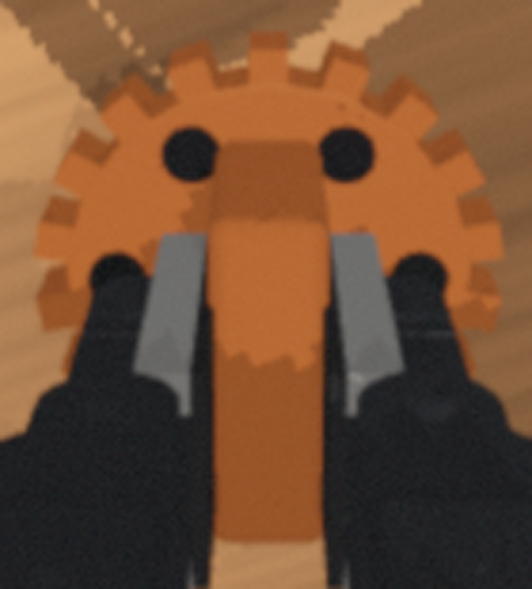

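```bash
python3 - <<'E'
from h import *
c=imaging.read_camera('wrist');z=np.load('w10.npz'); s={'eef_pos':z['pos'],'tcp_rot':z['rot']}
U=lambda p:np.array(p)/4+[200,10]
g=fit(c,s,[U(p) for p in [(173,470),(458,470),(313,143),(313,307)]],[[-40,25,68],[-40,-25,68],[13.2,0,68],[-13.2,0,68]],[.566,.233,-.36])
f=foc(c);T=np.array(c['tool_from_camera'])
V=lambda p:np.array(p)/3.8+[210,195]
ob=[V(p) for p in [(210,222),(331,222),(214,540),(323,540),(189,154),(346,154)]]
M=[(18,6,38),(18,-6,38),(-18,6,38),(-18,-6,38),(16.2,9.35,10),(16.2,-9.35,10)]
def rg(p):
    out=[];C,S=np.cos(p[3]),np.sin(p[3])
    for (gx,gy,gz),o in zip(M,ob):
        X=np.array([-gy,-gx])/1000;X=[p[0]+C*X[0]-S*X[1],p[1]+S*X[0]+C*X[1],p[2]-gz/1000]
        q=T[:3,:3].T@(np.array(X)-T[:3,3]); out+=[c['cx']+f*q[0]/q[2]-o[0],c['cy']+f*q[1]/q[2]-o[1]]
    return out
for i in (6,4):
    M=M[:i];r=least_squares(rg,[0,0,.187,0],x_scale=.01);print(np.round(r.x,4),np.round(r.fun,1))
    R=Ro.from_quat(s['tcp_rot']).as_matrix()
    print(R[:,2],'gear in world',R@r.x[:3]+s['eef_pos'])
    a=g[2]-np.pi/2-r.x[3]
    X=np.array([np.cos(a),np.sin(a)]);Y=np.array([np.sin(a),-np.cos(a)])
    t=g[:2]-r.x[0]*X-r.x[1]*Y;print('tgt',t,a);togo(t[0],t[1],.30,a)
E
```

```text
[ 0.5653  0.2331 -0.3539] -20.3 [[0.5, -0.2], [-0.8, -0.5], [0.0, 0.0], [0.3, 0.6]]
[-0.0007  0.0016  0.1926  0.002 ] [-0.2  0.3 -0.4  0.3 -0.5 -0.1  0.5 -0.   0.6 -0.3  0.1 -0.2]
[-0.00800294 -0.00173413 -0.99996647] gear in world [0.46907    0.26808148 0.16399939]
tgt [0.56650346 0.23193121] -1.926701295919922
t 13.8 d mm [  -0.8 -100.8   57.1] rv [ 0.005 -0.003 -0.004] q6 [0.33 0.04 1.95 0.   1.16 2.26]
[-0.0006  0.0014  0.1923  0.0047] [ 0.   0.  -0.   0.1 -0.5 -0.1  0.5 -0. ]
[-0.00800294 -0.00173413 -0.99996647] gear in world [0.46923766 0.26796112 0.16428317]
tgt [0.56633496 0.23204878] -1.9293517376249316
t 13.8 d mm [  -0.8 -100.6   57.1] rv [ 0.005 -0.003 -0.001] q6 [0.33 0.04 1.95 0.   1.16 2.26]
```

Request:
apply_moves --steps '[{"tx":-0.8,"ty":-40,"tz":0,"wx":0.004,"wy":-0.003,"wz":-0.002},{"tx":-0.8,"ty":-80,"tz":10,"wx":0.004,"wy":-0.003,"wz":-0.002},{"tx":-0.8,"ty":-101,"tz":30,"wx":0.004,"wy":-0.003,"wz":-0.002},{"tx":-0.8,"ty":-101,"tz":50,"wx":0.004,"wy":-0.003,"wz":-0.002},{"tx":-0.8,"ty":-101,"tz":57,"wx":0.004,"wy":-0.003,"wz":-0.002},{"tx":-0.8,"ty":-101,"tz":57,"wx":0.004,"wy":-0.003,"wz":-0.002},{"tx":-0.8,"ty":-101,"tz":57,"wx":0.004,"wy":-0.003,"wz":-0.002}]'

```text
time: 14.5
eef_pos: [0.5668, 0.233, 0.302]
tcp_rot: [-0.571, 0.821, 0.0, 0.001]
contact_force: [0.1, -0.6, 0.1]
opening: 0.124
```

```bash
python3 - <<'E'
from h import *
ct=imaging.read_camera('top');cs=imaging.read_camera('side')
s=readout.get_state();c=imaging.read_camera('wrist');save('w11',c['img']);print(s['time'],s['eef_pos'],np.abs(s['dq']).max(),s['contact_force'])
togo(.5668,.2319,.282,-1.9277)
save('s11',np.hstack([cv2.resize(cs['img'][225:325,215:315],None,fx=4,fy=4,interpolation=2),cv2.resize(ct['img'][160:260,160:260],None,fx=4,fy=4,interpolation=2)]))
E
```

```text
14.6 [0.56695855 0.23343227 0.30286351] 0.00441077712913551 [-0.20769906 -0.10924001 -0.72290651]
t 14.65 d mm [ 1.6 -0.4 20.9] rv [-0.002  0.003  0.001] q6 [0.23 0.25 1.81 0.   1.07 2.15]
```

View pics/w11.png

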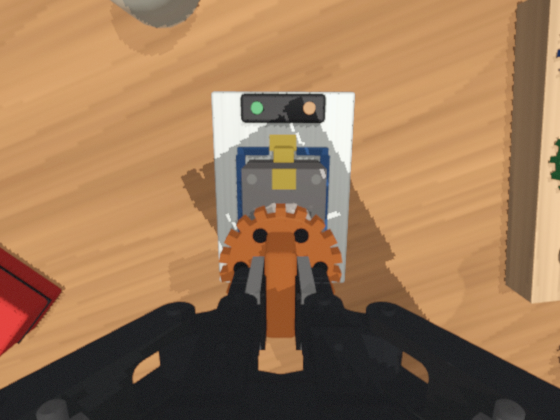

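View pics/s11.png

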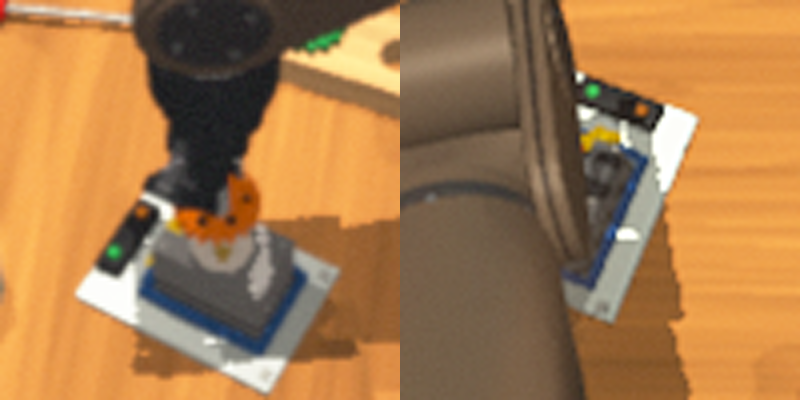

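```bash
python3 - <<'E'
from h import *
imaging.read_camera('top')
s=readout.get_state();c=imaging.read_camera('wrist')
np.savez('w11.npz',img=c['img'],pos=s['eef_pos'],rot=s['tcp_rot']);print(s['eef_pos'])
save('w11a',cv2.resize(c['img'][85:215,205:360],None,fx=4.5,fy=4.5,interpolation=2))
save('w11b',cv2.resize(c['img'][195:350,210:350],None,fx=3.8,fy=3.8,interpolation=2))
E
```

```text
[0.56691715 0.23356174 0.3027374 ]
```

View pics/w11a.png

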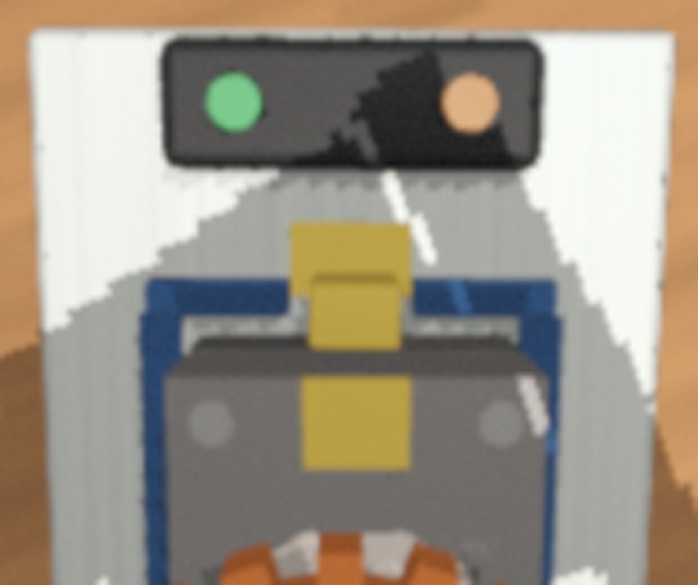

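```bash
python3 - <<'E'
from h import *
c=imaging.read_camera('wrist');z=np.load('w11.npz'); s={'eef_pos':z['pos'],'tcp_rot':z['rot']}
U=lambda p:np.array(p)/4.5+[205,85]
g=fit(c,s,[U(p) for p in [(165,377),(548,377)]],[[40,25,68],[40,-25,68]],[.566,.233,-.36])
a=-1.9277;o=[-.0007,.0015]
X=np.array([np.cos(a),np.sin(a)]);Y=np.array([np.sin(a),-np.cos(a)])
t=g[:2]-o[0]*X-o[1]*Y;print(t);togo(t[0],t[1],.282,a)
E
```

```text
[ 0.5656  0.2331 -0.3554] -20.4 [[-0.2, 0.0], [0.2, 0.0]]
[0.56672707 0.23196399]
t 14.8 d mm [ 1.5 -0.4 20.2] rv [-0.001  0.002  0.001] q6 [0.23 0.25 1.81 0.   1.07 2.15]
```

Request:
apply_moves --steps '[{"tx":1.5,"ty":-0.4,"tz":0,"wx":-0.001,"wy":0.002,"wz":0},{"tx":1.5,"ty":-0.4,"tz":5,"wx":-0.001,"wy":0.002,"wz":0},{"tx":1.5,"ty":-0.4,"tz":12,"wx":-0.001,"wy":0.002,"wz":0},{"tx":1.5,"ty":-0.4,"tz":17,"wx":-0.001,"wy":0.002,"wz":0},{"tx":1.5,"ty":-0.4,"tz":17,"wx":-0.001,"wy":0.002,"wz":0},{"tx":1.5,"ty":-0.4,"tz":17,"wx":-0.001,"wy":0.002,"wz":0}]'

```text
time: 15.4
eef_pos: [0.5667, 0.2317, 0.2837]
tcp_rot: [-0.571, 0.821, 0.0, -0.001]
contact_force: [0.2, 0.4, 0.1]
opening: 0.122
```

```bash
python3 - <<'E'
from h import *
togo(.5667,.2320,.258,-1.9277)
E
```

```text
t 15.4 d mm [-0.3  0.  25.7] rv [ 0.002 -0.001  0.001] q6 [0.22 0.28 1.83 0.   1.04 2.15]
```

Request:
apply_moves --steps '[{"tx":-0.2,"ty":0,"tz":2,"wx":0,"wy":0,"wz":0},{"tx":-0.2,"ty":0,"tz":4,"wx":0,"wy":0,"wz":0},{"tx":-0.2,"ty":0,"tz":6,"wx":0,"wy":0,"wz":0},{"tx":-0.2,"ty":0,"tz":8,"wx":0,"wy":0,"wz":0},{"tx":-0.2,"ty":0,"tz":8,"wx":0,"wy":0,"wz":0}]'

```text
time: 15.9
eef_pos: [0.5666, 0.2319, 0.2758]
tcp_rot: [-0.571, 0.821, 0.0, -0.001]
contact_force: [-0.1, -0.1, -0.5]
opening: 0.126
```

Request:
apply_moves --steps '[{"tx":0,"ty":0,"tz":2,"wx":0,"wy":0,"wz":0},{"tx":0,"ty":0,"tz":4,"wx":0,"wy":0,"wz":0},{"tx":0,"ty":0,"tz":6,"wx":0,"wy":0,"wz":0},{"tx":0,"ty":0,"tz":8,"wx":0,"wy":0,"wz":0},{"tx":0,"ty":0,"tz":8,"wx":0,"wy":0,"wz":0}]' --force 90

```text
time: 16.4
eef_pos: [0.5667, 0.232, 0.2687]
tcp_rot: [-0.571, 0.821, 0.0, -0.0]
contact_force: [0.2, -0.1, -1.0]
opening: 0.12
```

Request:
apply_moves --steps '[{"tx":0,"ty":0,"tz":2,"wx":0,"wy":0,"wz":0},{"tx":0,"ty":0,"tz":4,"wx":0,"wy":0,"wz":0},{"tx":0,"ty":0,"tz":6,"wx":0,"wy":0,"wz":0},{"tx":0,"ty":0,"tz":8,"wx":0,"wy":0,"wz":0},{"tx":0,"ty":0,"tz":8,"wx":0,"wy":0,"wz":0}]'

```text
time: 16.9
eef_pos: [0.567, 0.2319, 0.2605]
tcp_rot: [-0.571, 0.821, 0.0, -0.0]
contact_force: [-1.0, 0.0, 4.6]
opening: 0.121
```

```bash
python3 - <<'E'
from h import *
cs=imaging.read_camera('side');s=readout.get_state();c=imaging.read_camera('wrist');save('w12',c['img']);print(s['contact_force'],s['wrist_torque'],s['eef_pos'])
save('s12',cv2.resize(cs['img'][225:325,215:315],None,fx=5,fy=5,interpolation=2))
E
```

```text
[-1.27253081 -0.65335584  4.83580001] [-0.03907556  0.26697456 -0.02430973] [0.56696743 0.23194527 0.26057981]
```

View pics/s12.png

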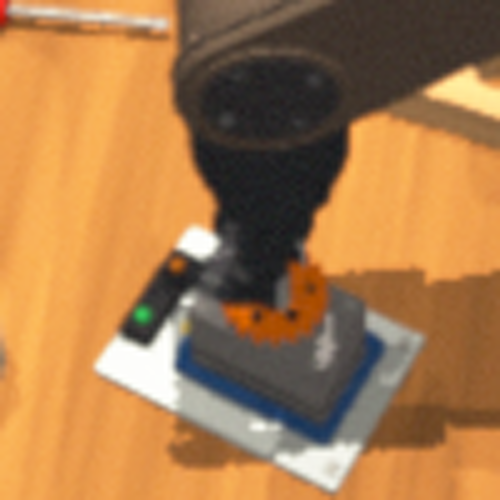

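View pics/w12.png

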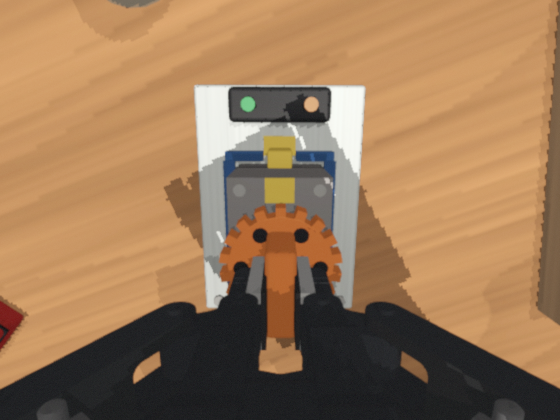

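Request:
apply_moves --steps '[{"tx":0,"ty":0,"tz":2,"wx":0,"wy":0,"wz":0},{"tx":0,"ty":0,"tz":4,"wx":0,"wy":0,"wz":0},{"tx":0,"ty":0,"tz":5,"wx":0,"wy":0,"wz":0},{"tx":0,"ty":0,"tz":5,"wx":0,"wy":0,"wz":0},{"tx":0,"ty":0,"tz":5,"wx":0,"wy":0,"wz":0}]'

```text
time: 17.5
eef_pos: [0.567, 0.232, 0.2561]
tcp_rot: [-0.571, 0.821, 0.0, -0.0]
contact_force: [-1.9, -0.4, 5.5]
opening: 0.117
```

Request:
apply_moves --steps '[{"tx":0,"ty":0,"tz":1,"wx":0,"wy":0,"wz":0},{"tx":0,"ty":0,"tz":2,"wx":0,"wy":0,"wz":0},{"tx":0,"ty":0,"tz":2,"wx":0,"wy":0,"wz":0},{"tx":0,"ty":0,"tz":2,"wx":0,"wy":0,"wz":0}]'

```text
time: 17.9
eef_pos: [0.5671, 0.232, 0.2555]
tcp_rot: [-0.571, 0.821, 0.0, -0.001]
contact_force: [-4.0, -1.8, 12.4]
opening: 0.119
```

Request:
apply_moves --steps '[{"tx":0,"ty":0,"tz":1,"wx":0,"wy":0,"wz":0},{"tx":0,"ty":0,"tz":2,"wx":0,"wy":0,"wz":0},{"tx":0,"ty":0,"tz":2,"wx":0,"wy":0,"wz":0},{"tx":0,"ty":0,"tz":2,"wx":0,"wy":0,"wz":0}]'

```text
time: 18.3
eef_pos: [0.5673, 0.2322, 0.2554]
tcp_rot: [-0.571, 0.821, 0.0, -0.001]
contact_force: [-9.2, -2.1, 20.6]
opening: 0.117
```

```bash
python3 - <<'E'
from h import *
imaging.read_camera('top');cs=imaging.read_camera('side');s=readout.get_state();c=imaging.read_camera('wrist');save('w13',c['img']);print(s['contact_force'],s['wrist_torque'],s['eef_pos'])
togo(.5667,.2320,.255,-1.9277)
np.savez('w13.npz',img=c['img'],pos=s['eef_pos'],rot=s['tcp_rot'])
save('s13',np.hstack([cv2.resize(cs['img'][225:325,215:315],None,fx=4,fy=4,interpolation=2),cv2.resize(c['img'][120:270,205:355],(400,400),interpolation=2)]))
E
```

```text
[-9.19038195 -3.26801997 19.69176856] [-0.44820172  1.48356148 -0.04701044] [0.56730659 0.23213217 0.25541869]
t 18.45 d mm [0.3 0.5 0.4] rv [ 0.001 -0.001  0.001] q6 [ 0.22  0.31  1.84 -0.    0.99  2.15]
```

View pics/s13.png

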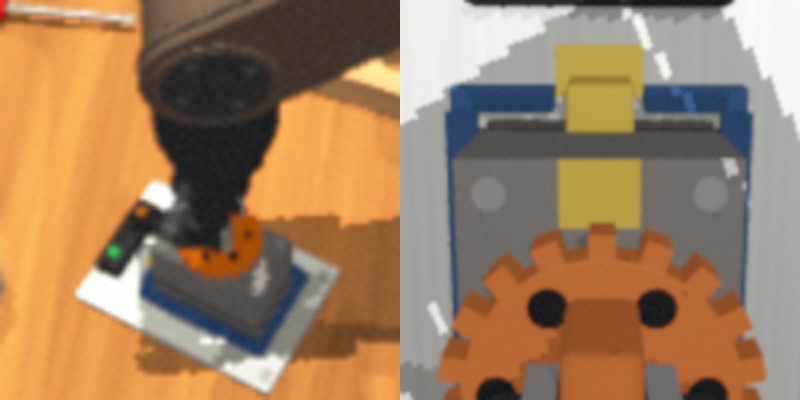

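View pics/w13.png

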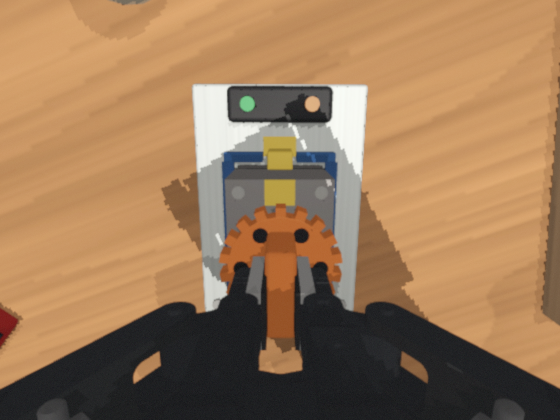

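Request:
apply_moves --steps '[{"tx":0.5,"ty":0.8,"tz":-0.5,"wx":0,"wy":0,"wz":0},{"tx":1,"ty":1.5,"tz":-0.5,"wx":0,"wy":0,"wz":0},{"tx":1,"ty":1.5,"tz":-0.5,"wx":0,"wy":0,"wz":0},{"tx":1,"ty":1.5,"tz":-0.5,"wx":0,"wy":0,"wz":0}]'

```text
time: 18.85
eef_pos: [0.5663, 0.2318, 0.2554]
tcp_rot: [-0.571, 0.821, -0.001, 0.002]
contact_force: [-2.2, -0.9, 12.9]
opening: 0.125
```

Request:
apply_moves --steps '[{"tx":0,"ty":0.3,"tz":1,"wx":0,"wy":0,"wz":0},{"tx":0,"ty":0.3,"tz":1,"wx":0,"wy":0,"wz":0},{"tx":0,"ty":0.3,"tz":1,"wx":0,"wy":0,"wz":0},{"tx":0,"ty":0.3,"tz":1,"wx":0,"wy":0,"wz":0},{"tx":0,"ty":0.3,"tz":1,"wx":0,"wy":0,"wz":0}]'

```text
time: 19.35
eef_pos: [0.5663, 0.2319, 0.2554]
tcp_rot: [-0.571, 0.821, -0.001, 0.002]
contact_force: [-3.9, -2.0, 17.5]
opening: 0.118
```

```bash
python3 - <<'E'
from h import *
imaging.read_camera('top');s=readout.get_state();c=imaging.read_camera('wrist');print(s['time'],s['contact_force'],s['wrist_torque'],s['eef_pos'],Ro.from_quat(s['tcp_rot']).as_matrix()[:,2])
save('w14',cv2.resize(c['img'][80:350,190:370],None,fx=2.2,fy=2.2,interpolation=2))
E
```

```text
19.4 [-4.61026198 -1.89830533 17.63458611] [-0.34172289  0.89264395 -0.07082494] [0.56628168 0.2318688  0.25538953] [ 3.55866047e-03  3.40578993e-04 -9.99993610e-01]
```

View pics/w14.png

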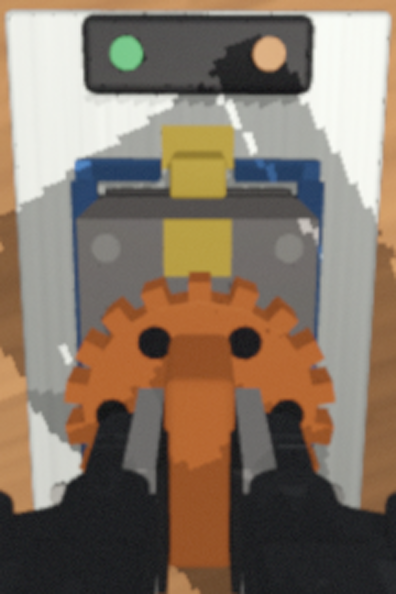

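The picture shows the tab in the notch, the bar in line with the patch, and the disc on the gearbox top. The height hasn't changed under the extra push, so the gear is at a hard stop, and I'm handing in.

```bash
python3 - <<'E'
from h import *
print(ctrl.sign_off())
E
```

```text
the job is handed in; nothing more can be done
None
```

The job is handed in at about 19.4 s of the 64 s allowed. `ctrl.sign_off()` gives no verdict, so these are my own checks.

**What I did:** I set the grey gearbox in the cradle with its tab in the notch. I then took the smaller orange gear from the end hole of the rack and turned its bar to the gearbox's heading. It went down onto the spring, and I finished still gripping it at a 90 N setting and pressing down with about 17 N.

**Last checks:**
- **Gearbox:** after release, the wrist camera put it within about 1 mm and 0.1° of my estimate of the cradle's centre and heading. I didn't repeat that fit after the insertion, but the last picture still shows the tab in the notch.
- **Gear:** the force rose on the spring from about 5 N, then reached a hard stop with the flange at 0.2554 m. That puts the disc about 0.4 mm above the gearbox top. Extra push did not move it further, the gear hadn't slipped in the grip, and the tool was tilted about 0.004 rad.
- **Plunger:** I can't measure it directly; that it is fully down is inferred from the hard stop and the force.

**What disagreed:**
- One camera fit put the gear about 5 mm lower in the grip than the flange height at pick-up implied. The hard stop agreed with the flange height.
- A sideways load of about 9 N built up while pressing. I shifted the arm to relieve it, and about 5 N remained at the end.

I touched nothing else as far as the pictures show.

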